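# Lay out the leg kit on its shadow tiles

## Robot

A 6-joint arm with a two-finger parallel gripper is mounted at the origin on the work surface. World frame = base frame: x ahead of the robot, y to its left, z up, the work surface at z = 0. Lengths are in mm, angles in degrees, forces in N, time in s.
With the tool pointing down it reaches from about 350 to 850 mm from the base axis. Payload 8.1 kg.
Tool frame: the origin (TCP) lies midway between the tips of the shut fingers; the grasp point (between the pads) lies 19 mm behind it; z points along the fingers, y is the line along which they close (so a half turn about z gives the same grasp; the last joint's range is limited). The gripper opens to 85 mm and grips with 20 to 120 N. Pads are 22 mm wide; open, the fingers measure 114 mm over their backs; the gripper's body (76 mm by 85 mm) begins 54 mm behind the grasp point. The pads swing forward as they close: fully open they stand 13 mm farther back than shut.
Start: joints at [-78.174, 7.471, 85.268, -0, 87.261, -4.893], TCP at [172.626, -574.635, 231.292] pointing down, gripper open.
Joint ranges: [-169.43, 169.43], [-51.17, 129.36], [1.28, 143.12], [-76.62, 256.62], [0, 156.53], [-152.29, 152.29]. Speed limits (degrees/s): [136.94, 136.94, 159.86, 180, 180, 180].

## Interface

Orientations are given as [roll, pitch, yaw] about the fixed x, y, z axes, in that order (R = Rz(yaw) Ry(pitch) Rx(roll)).
In Python, from bench import sense, snapshot, camera_params, hand_in, masks_of, pinpoint gives the robot as it stands.
- The arm moves only by the tool step_arm, never from a script. Its argument "targets" is a list of rows, each an object with "angular": the turn, a rotation vector about the tool's x, y, z scaled (see below), a list of three; "dp": the shift along the tool's x, y, z scaled (see below), a list of three; "fingers": the closure, from 0 (fully open) to 1 (shut). A call has exactly 8 rows; each row is the pose to reach, as a shift and turn from the pose commanded when the call began, along the tool's axes at that moment, turning the shorter way round; what a row does not reach only later rows make up. The controller multiplies each number of a shift by 0.2 m and each number of a turn by 180 degrees. A row lasts 1/8 s, in which the tool goes at most 62.5 mm and 10.7 degrees, less where a joint would pass 70% of its speed; a pose out of reach is approached as far as the arm can. A call with a number of a shift or a turn outside -1 to 1 is refused whole. A call with a gripper value outside its range is refused whole. The fingers move at their own pace and stop on an object; "newtons" is the grip in N (left out, the last holds). Time passes only in rows, so rows that repeat a pose let the fingers close, or fill a call up. It gives the time, the measured TCP pose, the force, the opening and the grip force at its end, in the units of the state.
- sense(): the state, without advancing time (a new reading comes with each control period).
- snapshot(name): name is "scene" or "top" or "wrist"; returns the picture (400x640x3 uint8, blue, green, red); there is no depth.
- camera_params(name): a dict with "vfov" (degrees; the focal length in pixels is half the picture's height over the tangent of half this angle, whatever the lens; pixels are square), "cx", "cy" (the principal point, pixels), "R" (3x3) and "t" (3): a world point X has camera coordinates R X + t. Camera axes: x right, y down, z forward; pixel columns grow to the right and rows downward; lengths in mm; the calibration is good to about 2 mm. A picture is of the moment at which its call begins: read the wrist's pose just before it. camera_params takes no time and is no camera call; for the wrist camera it gives the pose at the moment of the call.
- hand_in(): hands the job in; it is judged then, once.
Trained networks look in the newest picture that a camera, given by its name, has taken for a name from the list of things; names that differ only in an ending like _2 or _b are one class to them, and where a whole thing is asked for, a point or a joint stands for the part that bears it (a point fixed in the world has none). Each returns a list of dicts, best first, with "conf" (0 to 1); they miss things now and then, are a little off and sometimes report something else, mostly with a low value. They report only what shows in the picture. A call takes as long as a camera call. They do not tell look-alikes from the thing itself.
- masks_of(camera, label): "pixels" (400x640 bool, what is visible of it) and "at" ([column, row] in pixels, amid what is visible of it).
- pinpoint(camera, label): "at" ([column, row] in pixels: a listed point, or the origin of a listed thing).
The state is a dict: "time": time; "joint_pos": joint angles; "qd": joint speeds; "joint_efforts": joint torques, N m; "tool_pos": TCP position; "tcp_rot": TCP orientation; "ft_force": force on the tool from outside, world axes, zero at the start; "wrist_torque": the same for the moment, N m; "finger_gap": finger opening in mm; "grip_force": force on a finger pad.
Only numpy, scipy, OpenCV 4.12 (cv2) and the standard library are available. Lean on these libraries where they do the work, as an engineer would, in place of code of your own. Each camera call takes 0.05 s, during which the arm holds its last target. There are 200 camera calls.

## Task

Lay out the fittings of a machine leg for the assembler: put the aluminium square tube, the red bracket, the brass hexagon nut and the black levelling foot each on the blue tile that bears its outline, standing as they stand now, centred in the outline; the tube and the bracket must lie along their outlines (either end first), while the nut and the foot may be turned any way. Leave the green tin and the yellow tape roll where they stand.

Things in the scene. Friction and masses are not known exactly. Their poses are not given: they have to be found in the camera images.
- tube_centre (a point): Loose bare-aluminium square tube offcut, 84 mm long, 40 mm wide, 40 mm high, hollow with 4 mm walls and open ends, a thin dark stripe along its top, lying flat, about 0.16 kg. The point is its centre, 20 mm above its underside; x along its length, y across the 40 mm width (grip there), z up. It looks the same after a half turn.
- bracket_centre (a point): Loose red steel T bracket, about 0.3 kg: a base plate 84 x 54 mm, 6 mm thick, with one upright rib along the middle of it, 84 mm long, 10 mm thick, its top 60 mm above the underside. The point is the centre, 30 mm above the underside, inside the rib; x along the rib, y across its 10 mm thickness (grip there, above the base plate), z up. It looks the same after a half turn.
- nut_centre (a point): Loose large brass-coloured hexagon nut lying flat, 50 mm across flats, 58 mm across corners, 30 mm high, black disc (the bore, closed) on top, about 0.28 kg. The point is its centre, 15 mm above its underside; z up, y square to one pair of flats (the other pairs are 60 and 120 degrees round), x through two corners.
- foot_centre (a point): Loose levelling foot, about 0.22 kg, standing on its base: a black round base 70 mm in diameter, 6 mm high at its rim and sloping up to 12 mm at the middle, with an upright steel stem 16 mm in diameter whose top is 72 mm above the underside (grip the stem). The point is on the stem's axis, 36 mm above the underside; z up.
- tube_outline (a point): Fixed blue square shadow tile, 100 x 100 x 5 mm, flat on the bench, with a flat white drawing centred on it: a plain empty rectangle, 88 x 44 mm, for the square tube. The point is the centre of the drawing on the tile's top face, 5 mm above the bench; z up, x along the drawing's long side.
- bracket_outline (a point): Fixed blue square shadow tile, 100 x 100 x 5 mm, flat on the bench, with a flat white drawing centred on it: a rectangle, 88 x 58 mm, with a thick bar along its middle, for the T bracket. The point is the centre of the drawing on the tile's top face, 5 mm above the bench; z up, x along the drawing's long side.
- nut_outline (a point): Fixed blue square shadow tile, 100 x 100 x 5 mm, flat on the bench, with a flat white drawing centred on it: a hexagon, 54 mm across flats, with a white disc in it, for the nut. The point is the centre of the drawing on the tile's top face, 5 mm above the bench; z up, x through two corners of the hexagon.
- foot_outline (a point): Fixed blue square shadow tile, 100 x 100 x 5 mm, flat on the bench, with a flat white drawing centred on it: a circle, 78 mm in diameter, with a small white dot at its centre, for the levelling foot. The point is the centre of the drawing on the tile's top face, 5 mm above the bench; z up.
- tin_centre (a point): Bystander to be left alone: loose upright green tin with a pale metal top, 52 mm in diameter, 55 mm high. The point is its centre, 27 mm above the bench.
- tape_centre (a point): Bystander to be left alone: loose yellow roll of tape lying flat, 56 mm in diameter, 25 mm high. The point is its centre, 12 mm above the bench.
There are look-alikes about, which are no part of the job. Of the things that look like the part that bears bracket_centre, the smallest one is meant.

How it is judged:
By the outcome, as a careful person would: the job done as asked, in the order asked, and still so for the second after the job is handed in, with the robot touching nothing.
It also fails if it takes over 109 s, if anything falls off the work surface, if the arm or the gripper's body presses on something with over 40 N, if the wrist force passes 120 N, or if a joint passes its speed limit or range.

## Working session

There is one attempt and no reset: what is moved stays moved. The work goes in short steps, Python scripts to look and compute and a tool call to move; the robot and the scene stay as the last step left them, time stands still between calls to the robot, and variables do not carry over. Pictures are saved under pics/ and viewed, at most 16 in all, crops included, and the job is handed in when it is done.

Besides the shell and the picture viewer there is one more tool, called after "Emit:" by a JSON object that holds its "method" and its "body", one argument or row to a line. step_arm: Moves the arm, as the interface text tells. Its arguments: {"type":"object","properties":{"targets":{"type":"array","items":{"type":"object","properties":{"angular":{"type":"array","items":{"type":"number","minimum":-1,"maximum":1}},"dp":{"type":"array","items":{"type":"number","minimum":-1,"maximum":1}},"fingers":{"type":"number"}}}},"newtons":{"type":"number"}},"required":["targets"]}

```bash
mkdir -p pics; ls
python3 - <<'E'
from bench import *
import cv2
for n in ("top","scene"):
    im=snapshot(n); cv2.imwrite(f"pics/{n}1.png",im)
    p=camera_params(n); print(n,p)
    for l in ["tube_centre","bracket_centre","nut_centre","foot_centre","tube_outline","bracket_outline","nut_outline","foot_outline","tin_centre","tape_centre"]:
        print(l,[(round(d["conf"],2),[round(float(v),1) for v in d["at"]]) for d in pinpoint(n,l)])
print(sense())
E
```

```text
pics
top {'vfov': 46.704136023224976, 'cx': 322.5237968830542, 'cy': 200.655477770774, 'R': array([[ 0.00705618, -0.99996554,  0.00437377],
       [-0.99553837, -0.00743637, -0.09406413],
       [ 0.09409341, -0.00369052, -0.99555653]]), 't': array([  60.74924757,  479.2777707 , 1446.49269298])}
tube_centre [(0.87, [307.7, 217.5]), (0.21, [378.3, 159.2])]
bracket_centre [(0.96, [258.2, 158.2]), (0.6, [212.7, 140.7]), (0.58, [188.2, 258.3])]
nut_centre [(0.69, [373.7, 160.2])]
foot_centre [(0.87, [240.8, 216.4])]
tube_outline [(0.65, [442.5, 220.6])]
bracket_outline [(0.84, [436.8, 160.2])]
nut_outline [(0.55, [316.4, 163.7])]
foot_outline [(0.8, [383.1, 210.6])]
tin_centre [(0.55, [278.9, 187.3])]
tape_centre [(0.63, [409.5, 187.0])]
scene {'vfov': 44.4083883677585, 'cx': 320.7892492502196, 'cy': 201.92611789222295, 'R': array([[ 0.35229315,  0.93583192, -0.0104003 ],
       [ 0.65256147, -0.25359167, -0.71404117],
       [-0.67085995,  0.24476497, -0.70002645]]), 't': array([-239.24558293, -270.52979234, 1668.79672642])}
tube_centre [(0.85, [325.3, 187.0])]
bracket_centre [(0.83, [4
[... 376 characters left out ...]
249.2])]
{'time': 1.1, 'joint_pos': array([-7.81733943e+01,  7.47000204e+00,  8.52683130e+01,  2.72475676e-04,
        8.72607100e+01, -4.89323971e+00]), 'qd': array([-0.0236468 , -0.1160395 , -0.0515736 , -0.11965717, -0.00447187,
       -0.01005147]), 'joint_efforts': array([-8.32268252e-04, -5.69333947e+01, -5.00874817e+01, -3.72167633e-04,
        1.45403221e-03,  2.72162197e-05]), 'tool_pos': array([ 172.63778013, -574.63292995,  231.29944506]), 'tcp_rot': array([ 1.79999005e+02, -1.88012226e-04,  1.67198324e+01]), 'ft_force': array([-0.49998706,  0.57547935,  0.67235671]), 'wrist_torque': array([-0.00018306,  0.01985738,  0.04223534]), 'grip_force': 0.0, 'finger_gap': 85.2476256259103}
```

Run:
```python
import cv2
a=cv2.imread("pics/top1.png"); cv2.imwrite("pics/topc.png",cv2.resize(a[105:295,150:490],(0,0),fx=2.35,fy=2.35,interpolation=cv2.INTER_CUBIC))
```

```text
(no output)
```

View pics/topc.png

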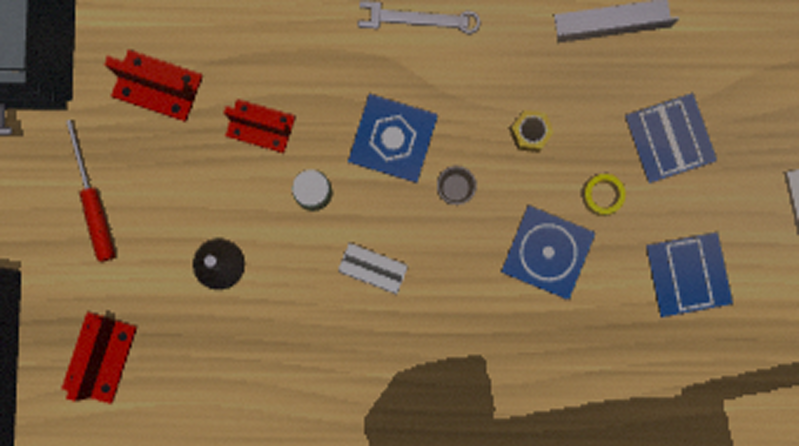

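View pics/scene1.png

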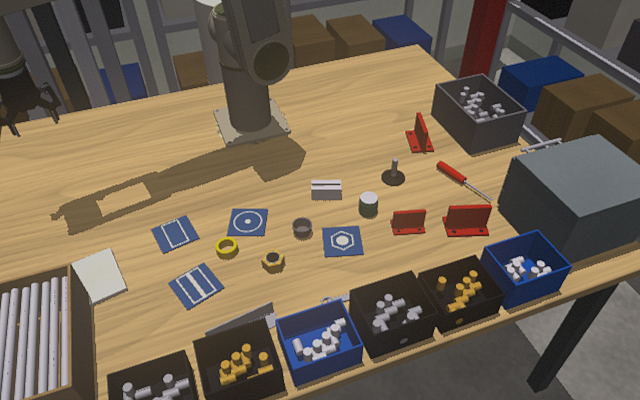

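The top crop shows three red brackets, at full-image pixels (213,141) large, (260,158) small and (189,258) large. The small one at (260,158) matches "the smallest". The tube is at (308,218), the nut at (375,161) (the grey ring at (344,184) is not a nut), and the foot at (243,217). The tiles are nut (316,164), foot (383,212), bracket (436,163) and tube (443,221). The scene view agrees, with the small bracket at (408,222).

Next I fit silhouettes in both cameras.

```bash
cat > h.py <<'E'
import numpy as np, cv2
from bench import *
from scipy.optimize import minimize
def box(lx,ly,z0,z1): return np.array([[sx*lx/2,sy*ly/2,z] for sx in(-1,1) for sy in(-1,1) for z in(z0,z1)])
def cyl(r,z0,z1,n=24,off=0): 
    a=np.radians(off)+np.arange(n)*2*np.pi/n
    return np.array([[r*np.cos(t),r*np.sin(t),z] for t in a for z in(z0,z1)])
MODEL={"tube":[box(84,40,0,40)],"bracket":[box(84,54,0,6),box(84,10,0,60)],"nut":[cyl(50/3**.5,0,30,6)],
 "foot":[cyl(35,0,6),np.vstack([cyl(35,6,6),cyl(8,12,12)]),cyl(8,0,72)],"tile":[box(100,100,0,5)],
 "tin":[cyl(26,0,55)],"tape":[cyl(28,0,25)]}
PER={"tube":180,"bracket":180,"nut":60,"tile":90}
def proj(P,X):
    f=200/np.tan(np.radians(P["vfov"]/2)); c=np.asarray(X)@np.array(P["R"]).T+P["t"]
    return np.c_[P["cx"]+f*c[:,0]/c[:,2],P["cy"]+f*c[:,1]/c[:,2]]
def unproj(P,uv,z):
    f=200/np.tan(np.radians(P["vfov"]/2)); R=np.array(P["R"]); o=-R.T@P["t"]
    d=R.T@np.array([(uv[0]-P["cx"])/f,(uv[1]-P["cy"])/f,1]); return (o+d*(z-o[2])/d[2])[:2]
def render(P,model,p,z0,S=4):
    c,s=np.cos(np.radians(p[2])),np.sin(np.radians(p[2])); M=np.zeros((400,640),np.uint8)
    M=np.zeros((400*S//2,640*S//2),np.uint8)
    for V in MODEL[model]:
        W=V@np.array([[c,s,0],[-s,c,0],[0,0,1]])+[p[0],p[1],z0]
        uv=(proj(P,W)+.5)*(S/2)-.5
        if abs(uv).max()>2e4: continue
        h=cv2.convexHull(np.round(uv*16).astype(np.int32)); cv2.fillConvexPoly(M,h,255,cv2.LINE_AA,4)
    return cv2.resize(M,(640,400),interpolation=cv2.INTER_AREA)/255.
def fit(views,model,p0,z0=0.,yaws=None):
    "views: list of (params, mask). p0: xy guess. Returns x,y,yaw,IoU"
    def cost(p):
        t=0
        for P,m in views:
            r=render(P,model,p,z0); t+=1-np.minimum(r,m).sum()/np.maximum(r,m).sum()
        return t/len(views)
    per=PER.get(model,0); ys=yaws or (np.arange(0,per,15) if per else [0])
    y0=min(ys,key=lambda y:cost([*p0,y]))
    best=None
    for _ in range(2):
        q=[*p0,y0] if best is None else best.x
        sx=np.array([q,q+np.array([6,0,0]),q+np.array([0,6,0]),q+np.array([0,0,6])])
        best=minimize(cost,q,method="Nelder-Mead",options=dict(initial_simplex=sx,xatol=.05,fatol=1e-5))
    x=best.x; yaw=x[2]%per if per else 0
    return np.round([x[0],x[1],yaw,1-best.fun],2)
def blue(im,uv):
    hsv=cv2.cvtColor(im,cv2.COLOR_BGR2HSV); b=cv2.inRange(hsv,(95,90,30),(130,255,255))
    b=cv2.morphologyEx(b,cv2.MORPH_CLOSE,np.ones((7,7)))
    n,l=cv2.connectedComponents(b); u,v=np.round(uv).astype(int)
    w=l[max(v-4,0):v+5,max(u-4,0):u+5]; w=w[w>0]
    if not len(w): return None
    m=(l==np.bincount(w).argmax()).astype(np.uint8)
    c,_=cv2.findContours(m,cv2.RETR_EXTERNAL,cv2.CHAIN_APPROX_NONE); cv2.drawContours(m,c,-1,1,-1)
    return m
E
cat > m1.py <<'E'
from h import *
H={"tube":20,"bracket":30,"nut":15,"foot":36,"tin":27,"tape":12}
sel={("bracket","top"):(260,158),("bracket","scene"):(408,220),("foot","scene"):(395,172),("nut","top"):(375,160)}
ims={n:snapshot(n) for n in("top","scene")}; Ps={n:camera_params(n) for n in ims}
for k in H:
    v=[];g=[]
    for n in ims:
        ms=masks_of(n,k+"_centre")
        if (k,n) in sel: ms=sorted(ms,key=lambda d:np.hypot(*(np.array(d["at"])-sel[k,n])))
        if ms: v.append((Ps[n],ms[0]["pixels"].astype(float))); g.append(unproj(Ps[n],ms[0]["at"],H[k]))
    print(k,[np.round(a) for a in g],"both",fit(v,k,g[0]),"each",[fit([x],k,g[0]) for x in v],flush=True)
for k,t,s in [("tube",(442,221),(173,233)),("bracket",(437,161),(194,282)),("nut",(316,164),(342,239)),("foot",(383,211),(248,222))]:
    v=[(Ps[n],blue(ims[n],uv).astype(float)) for n,uv in(("top",t),("scene",s))]
    g=unproj(Ps["top"],t,5); print(k,"tile",np.round(g),np.round(unproj(Ps["scene"],s,5)),fit(v,"tile",g),[fit([x],"tile",g) for x in v],flush=True)
E
python3 m1.py; python3 -c "
from h import *
P=camera_params('wrist');R=np.array(P['R']);print(P['vfov'],P['cx'],P['cy'],R,-R.T@P['t'])"
```

```text
tube [array([428., 118.]), array([416., 108.])] both [421.38 110.57  68.25   0.93] each [array([420.83, 108.89,  67.75,   0.94]), array([420.63, 111.81,  69.08,   0.94])]
bracket [array([613., 269.]), array([623., 270.])] both [618.13 267.87  74.83   0.91] each [array([617.52, 266.76,  75.11,   0.93]), array([619.51, 269.39,  75.06,   0.91])]
nut [array([ 617., -107.]), array([ 617., -100.])] both [ 612.89 -104.88   21.17    0.86] each [array([ 611.68, -106.2 ,   23.34,    0.81]), array([ 613.99, -103.83,   39.45,    0.91])]
foot [array([435., 311.]), array([451., 311.])] both [428.29 320.87   0.     0.87] each [array([426.84, 318.38,   0.  ,   0.91]), array([427.64, 322.7 ,   0.  ,   0.88])]
tin [array([521., 196.]), array([537., 195.])] both [526.3  193.     0.     0.83] each [array([524.75, 191.34,   0.  ,   0.86]), array([525.78, 195.29,   0.  ,   0.82])]
tape [array([ 526., -190.]), array([ 511., -200.])] both [ 523.76 -202.36    0.      0.67] each [array([ 524.13, -203.8 ,    0.  ,    0.58]), array([ 523.11, -202.46,    0.  ,    0.77])]
tube tile [ 418. -319.] [ 421. -323.] [ 417.95 -320.48   10.93    0.84] [array([ 416.72, -322.  ,   11.87,    0.84]), array([ 419.08, -318.84,   10.45,    0.84])]
70.62325363118474 322.1645976199487 204.02743231949736 [[ 2.87241476e-01 -9.57858191e-01 -1.43052789e-04]
 [-9.15978620e-01 -2.74726348e-01  2.92418537e-01]
 [-2.80134791e-01 -8.38636991e-02 -9.56290426e-01]] [ 245.13226456 -551.82696861  373.21723287]Traceback (most recent call last):
  File "m1.py", line 13, in <module>
    v=[(Ps[n],blue(ims[n],uv).astype(float)) for n,uv in(("top",t),("scene",s))]
              ^^^^^^^^^^^^^^^^^^^^^^
AttributeError: 'NoneType' object has no attribute 'astype'
```

```bash
cat > plan.py <<'E'
import sys,numpy as np
def d(c,t):
    "c,t: x,y,z,yaw -> dp, angular z from commanded pose c"
    a=np.radians(c[3]); dx,dy,dz=np.subtract(t[:3],c[:3])
    w=(t[3]-c[3]+180)%360-180
    return np.round([(dx*np.cos(a)+dy*np.sin(a))/200,(dx*np.sin(a)-dy*np.cos(a))/200,-dz/200,-w/180],4)
if __name__=="__main__":
    q=[eval(s) for s in sys.argv[1:]]
    for t in q[1:]: print(t,d(q[0],t))
E
python3 plan.py "172.63,-574.63,231.3,16.72" "310,-400,240,16.72" "470,-150,240,68"
```

```text
(310, -400, 240, 16.72) [ 0.909  -0.6386 -0.0435 -0.    ]
(470, -150, 240, 68) [ 2.0348 -1.6056 -0.0435 -0.2849]
```

Emit:
{"method": "step_arm", "body": {
  "targets": [
    {"dp": [0.24,-0.18,-0.01],"angular": [0,0,0],"fingers": 0},
    {"dp": [0.48,-0.35,-0.02],"angular": [0,0,0],"fingers": 0},
    {"dp": [0.7,-0.52,-0.03],"angular": [0,0,0],"fingers": 0},
    {"dp": [0.95,-0.7,-0.04],"angular": [0,0,0],"fingers": 0},
    {"dp": [0.95,-0.7,-0.04],"angular": [0,0,0],"fingers": 0},
    {"dp": [0.95,-0.7,-0.04],"angular": [0,0,0],"fingers": 0},
    {"dp": [0.95,-0.7,-0.04],"angular": [0,0,0],"fingers": 0},
    {"dp": [0.95,-0.7,-0.04],"angular": [0,0,0],"fingers": 0}
  ]
}}

```text
time: 2.8
tool_pos: [313.6, -386.7, 239.1]
tcp_rot: [-180.0, 0.0, 16.6]
ft_force: [-0.1, -0.4, -0.2]
finger_gap: 85.4
grip_force: 0.0
```

Emit:
{"method": "step_arm", "body": {
  "targets": [
    {"dp": [0.24,-0.18,0],"angular": [0,0,0],"fingers": 0},
    {"dp": [0.48,-0.35,0],"angular": [0,0,0],"fingers": 0},
    {"dp": [0.7,-0.52,0],"angular": [0,0,0],"fingers": 0},
    {"dp": [0.95,-0.7,0],"angular": [0,0,0],"fingers": 0},
    {"dp": [0.95,-0.7,0],"angular": [0,0,0],"fingers": 0},
    {"dp": [0.95,-0.7,0],"angular": [0,0,0],"fingers": 0},
    {"dp": [0.95,-0.7,0],"angular": [0,0,0],"fingers": 0},
    {"dp": [0.95,-0.7,0],"angular": [0,0,0],"fingers": 0}
  ]
}}

```text
time: 3.8
tool_pos: [455.4, -198.4, 239.3]
tcp_rot: [180.0, 0.0, 16.6]
ft_force: [0.6, -0.4, -0.9]
finger_gap: 85.5
grip_force: 0.0
```

```bash
cat > m2.py <<'E'
from h import *
import sys
s=sense(); print(s["time"],s["tool_pos"],s["tcp_rot"])
P=camera_params("wrist"); im=snapshot("wrist"); cv2.imwrite(sys.argv[1],im)
G={"tube":(421,110),"bracket":(618,268),"nut":(613,-105),"foot":(428,320),"tin":(526,193),"tape":(524,-202)}
Z={"tube":20,"bracket":30,"nut":15,"foot":36,"tin":27,"tape":12}
T={"tube":(418,-320),"bracket":(590,-310),"nut":(587,105),"foot":(445,-130)}
want=sys.argv[2:]
for k in G:
    if want and k not in want: continue
    uv=proj(P,[[*G[k],Z[k]]])[0]
    if not(20<uv[0]<620 and 20<uv[1]<380): continue
    ms=sorted(masks_of("wrist",k+"_centre"),key=lambda d:np.hypot(*(np.array(d["at"])-uv)))
    if ms and np.hypot(*(np.array(ms[0]["at"])-uv))<60: print(k,np.round(uv),np.round(ms[0]["at"]),fit([(P,ms[0]["pixels"].astype(float))],k,G[k]))
for k in T:
    if want and k+"_t" not in want: continue
    uv=proj(P,[[*T[k],5]])[0]
    if not(20<uv[0]<620 and 20<uv[1]<380): continue
    pp=[(round(d["conf"],2),np.round(d["at"],1),np.round(unproj(P,d["at"],5),1)) for d in pinpoint("wrist",k+"_outline")[:1]]
    b=blue(im,pp[0][1]) if pp else None
    print(k,"tile",np.round(uv),pp,fit([(P,b.astype(float))],"tile",pp[0][2]) if b is not None else None)
E
python3 m2.py pics/w1.png
```

```text
3.8 [ 455.41141876 -198.39908566  239.29719512] [1.79994572e+02 3.45364763e-03 1.65813559e+01]
tube [ 78. 135.] [ 71. 131.] [425.64 110.62  69.88   0.97]
nut [284.  24.] [286.  24.] [ 616.19 -103.34   24.43    0.98]
tape [341. 127.] [355. 124.] [ 529.09 -202.03    0.      0.59]
tube tile [397. 225.] [(0.76, array([397.6, 220.8]), array([ 424.3, -318.2]))] [ 421.37 -318.3    10.86    0.92]
bracket tile [439. 100.] [(0.65, array([434.1,  82. ]), array([ 607.4, -295.8]))] [ 609.75 -296.01   18.68    0.94]
foot tile [272. 169.] [(0.85, array([270.8, 165.7]), array([ 449.5, -127.3]))] [ 449.6  -128.94   67.09    0.88]
```

View pics/w1.png

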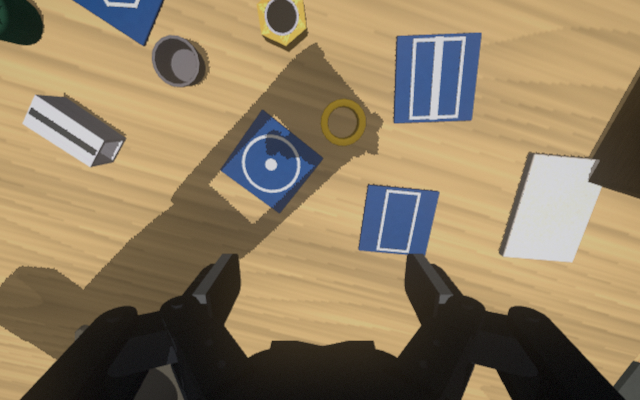

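The wrist view shows the tube at (71,131), the nut at (285,22), the foot tile at (271,164), the bracket tile at (437,78) with its bar near vertical, and the tube tile at (398,220) with its rectangle near vertical. I move over the tube next.

```bash
python3 plan.py "455.4,-198.4,239.3,16.6" "440,-44,195,16.6" "425,111,150,69.6"
```

```text
(440, -44, 195, 16.6) [ 0.1468 -0.7618  0.2215 -0.    ]
(425, 111, 150, 69.6) [ 0.2963 -1.5259  0.4465 -0.2944]
```

Emit:
{"method": "step_arm", "body": {
  "targets": [
    {"dp": [0.04,-0.25,0.05],"angular": [0,0,-0.055],"fingers": 0},
    {"dp": [0.08,-0.5,0.1],"angular": [0,0,-0.11],"fingers": 0},
    {"dp": [0.12,-0.75,0.15],"angular": [0,0,-0.165],"fingers": 0},
    {"dp": [0.16,-0.95,0.2],"angular": [0,0,-0.22],"fingers": 0},
    {"dp": [0.16,-0.95,0.2],"angular": [0,0,-0.27],"fingers": 0},
    {"dp": [0.16,-0.95,0.2],"angular": [0,0,-0.294],"fingers": 0},
    {"dp": [0.16,-0.95,0.2],"angular": [0,0,-0.294],"fingers": 0},
    {"dp": [0.16,-0.95,0.2],"angular": [0,0,-0.294],"fingers": 0}
  ]
}}

```text
time: 5.15
tool_pos: [432.0, -6.1, 199.4]
tcp_rot: [180.0, -0.0, 69.5]
ft_force: [0.5, 0.2, 0.6]
finger_gap: 85.3
grip_force: 0.0
```

```bash
python3 m2.py pics/w2.png tube nut tin foot foot_t nut_t;  python3 plan.py "431.8,-7.2,199.3,69.6" "425.6,110.6,130,69.6"
```

```text
5.15 [432.03236254  -6.07664442 199.35825597] [ 1.79995255e+02 -1.40547762e-03  6.95258853e+01]
tube [273.  89.] [276.  80.] [426.16 111.31  69.11   0.97]
nut [490. 209.] [497. 208.] [ 616.08 -103.44   23.72    0.97]
nut tile [422.  36.] [(0.9, array([445.9,  46.9]), array([607.9,  86.5]))] None
foot tile [363. 265.] [(0.96, array([365.2, 261.2]), array([ 449. , -125.5]))] [ 450.15 -127.68   68.12    0.92]
(425.6, 110.6, 130, 69.6) [ 0.5413 -0.2344  0.3465 -0.    ]
```

```bash
python3 plan.py "432.03,-6.08,199.36,69.53" "426.1,111.2,110,69.2" "426.1,111.2,5,69.2"
```

```text
(426.1, 111.2, 110, 69.2) [ 0.539  -0.2329  0.4468  0.0018]
(426.1, 111.2, 5, 69.2) [ 0.539  -0.2329  0.9718  0.0018]
```

Emit:
{"method": "step_arm", "body": {
  "targets": [
    {"dp": [0.27,-0.12,0.1],"angular": [0,0,0.002],"fingers": 0},
    {"dp": [0.54,-0.233,0.2],"angular": [0,0,0.002],"fingers": 0},
    {"dp": [0.54,-0.233,0.45],"angular": [0,0,0.002],"fingers": 0},
    {"dp": [0.54,-0.233,0.7],"angular": [0,0,0.002],"fingers": 0},
    {"dp": [0.54,-0.233,0.9],"angular": [0,0,0.002],"fingers": 0},
    {"dp": [0.54,-0.233,0.97],"angular": [0,0,0.002],"fingers": 0},
    {"dp": [0.54,-0.233,0.97],"angular": [0,0,0.002],"fingers": 0.3},
    {"dp": [0.54,-0.233,0.97],"angular": [0,0,0.002],"fingers": 1}
  ],
  "newtons": 50
}}

```text
time: 6.4
tool_pos: [427.6, 111.7, 7.2]
tcp_rot: [179.9, -0.1, 69.3]
ft_force: [-0.3, -0.4, 0.7]
finger_gap: 51.5
grip_force: 0.0
```

Emit:
{"method": "step_arm", "body": {
  "targets": [
    {"dp": [0,0,0],"angular": [0,0,0],"fingers": 1},
    {"dp": [0,0,0],"angular": [0,0,0],"fingers": 1},
    {"dp": [0,0,0],"angular": [0,0,0],"fingers": 1},
    {"dp": [0,0,0],"angular": [0,0,0],"fingers": 1},
    {"dp": [0,0,-0.2],"angular": [0,0,0],"fingers": 1},
    {"dp": [0,0,-0.4],"angular": [0,0,0],"fingers": 1},
    {"dp": [0,0,-0.6],"angular": [0,0,0],"fingers": 1},
    {"dp": [0,0,-0.6],"angular": [0,0,0],"fingers": 1}
  ]
}}

```text
time: 7.4
tool_pos: [429.0, 111.9, 130.0]
tcp_rot: [179.6, -0.2, 69.3]
ft_force: [-0.1, 0.8, -0.6]
finger_gap: 39.4
grip_force: 51.0
```

```bash
cat > held.py <<'E'
from h import *
import sys
# held object: fit in wrist image, give tool-frame offset. args: name z_offset_of_underside_from_TCP yawguess png
s=sense(); p=s["tool_pos"]; y=s["tcp_rot"][2]; P=camera_params("wrist"); im=snapshot("wrist"); cv2.imwrite(sys.argv[3],im)
print(s["time"],p.round(2),s["tcp_rot"].round(2),s["finger_gap"],s["grip_force"])
k=sys.argv[1]; z=p[2]+float(sys.argv[2])
uv=proj(P,[[p[0],p[1],z+20]])[0]
ms=sorted(masks_of("wrist",k+"_centre"),key=lambda d:np.hypot(*(np.array(d["at"])-uv)))
r=fit([(P,ms[0]["pixels"].astype(float))],k,p[:2],z,[y])
a=np.radians(y); d=r[:2]-p[:2]
print(r,"tool x,y off",d@[np.cos(a),np.sin(a)],d@[np.sin(a),-np.cos(a)],"yaw off",r[2]-y, ms[0]["at"],uv)
E
python3 held.py tube -5 pics/held1.png; python3 m2.py pics/w3.png foot_t nut_t nut tin
```

```text
7.4 [429.03 111.92 129.96] [179.57  -0.24  69.28] 39.37334866918915 51.004850417375565
[429.36 111.68  69.39   0.81] tool x,y off -0.10616817548168139 0.39277258434848444 yaw off 0.11295891242100708 [321.4, 262.2] [321.60340365 274.31824878]
7.5 [426.24985832 111.53420107 125.79099736] [ 1.79918596e+02 -4.54065487e-02  6.92774333e+01]
nut [555. 324.] [562. 324.] [ 615.98 -103.38   22.4     0.96]
tin [404.  70.] [413.  62.] [528.54 193.09   0.     0.9 ]
nut tile [488. 147.] [(0.92, array([513.2, 157.2]), array([607.2,  87.2]))] None
foot tile [408. 376.] [(0.66, array([412.4, 373.2]), array([ 451.3, -127.7]))] None
```

View pics/held1.png

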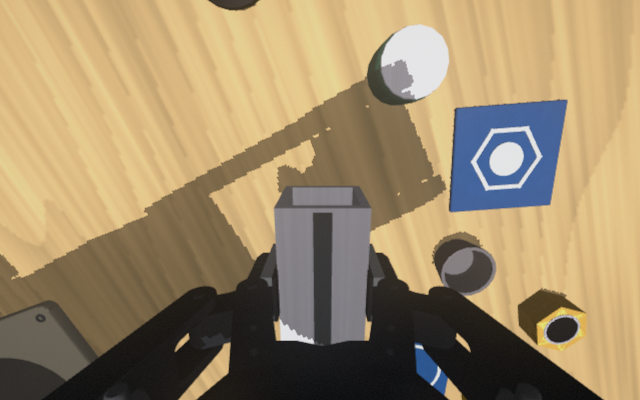

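```bash
sed -i 's/v-4,0):v+5,max(u-4,0):u+5/v-18,0):v+19,max(u-18,0):u+19/' h.py; python3 m2.py pics/w4.png nut_t; python3 plan.py "426.3,111.5,125.8,69.3" "423,-85,115,11" "423,-88,115,11"; python3 plan.py "423,-88,115,11" "421.4,-280,105,11"
```

```text
7.75 [424.92366537 111.34303137 123.94183528] [-1.79874392e+02  6.82140739e-02  6.92793164e+01]
nut tile [491. 146.] [(0.6, array([515. , 156.3]), array([605.5,  88.1]))] [605.7   86.47  73.68   0.94]
(423, -85, 115, 11) [-0.9249  0.3319  0.054   0.3239]
(423, -88, 115, 11) [-0.9389  0.3372  0.054   0.3239]
(421.4, -280, 105, 11) [-0.191   0.9408  0.05    0.    ]
```

Emit:
{"method": "step_arm", "body": {
  "targets": [
    {"dp": [-0.22,0.08,0],"angular": [0,0,0.055],"fingers": 1},
    {"dp": [-0.44,0.16,0],"angular": [0,0,0.11],"fingers": 1},
    {"dp": [-0.66,0.24,0],"angular": [0,0,0.165],"fingers": 1},
    {"dp": [-0.88,0.32,0],"angular": [0,0,0.22],"fingers": 1},
    {"dp": [-0.94,0.337,0],"angular": [0,0,0.275],"fingers": 1},
    {"dp": [-0.94,0.337,0],"angular": [0,0,0.324],"fingers": 1},
    {"dp": [-0.94,0.337,0],"angular": [0,0,0.324],"fingers": 1},
    {"dp": [-0.94,0.337,0],"angular": [0,0,0.324],"fingers": 1}
  ]
}}

```text
time: 8.85
tool_pos: [422.3, -88.0, 125.1]
tcp_rot: [-180.0, 0.0, 11.2]
ft_force: [0.6, 0.2, -1.4]
finger_gap: 39.6
grip_force: 50.9
```

Emit:
{"method": "step_arm", "body": {
  "targets": [
    {"dp": [-0.04,0.22,0],"angular": [0,0,0],"fingers": 1},
    {"dp": [-0.09,0.45,0],"angular": [0,0,0],"fingers": 1},
    {"dp": [-0.13,0.67,0],"angular": [0,0,0],"fingers": 1},
    {"dp": [-0.17,0.85,0],"angular": [0,0,0],"fingers": 1},
    {"dp": [-0.19,0.94,0],"angular": [0,0,0],"fingers": 1},
    {"dp": [-0.19,0.94,0],"angular": [0,0,0],"fingers": 1},
    {"dp": [-0.19,0.94,0],"angular": [0,0,0],"fingers": 1},
    {"dp": [-0.19,0.94,0],"angular": [0,0,0],"fingers": 1}
  ]
}}

```text
time: 9.85
tool_pos: [421.0, -278.9, 125.2]
tcp_rot: [-180.0, 0.0, 11.1]
ft_force: [0.1, -0.3, -1.0]
finger_gap: 39.2
grip_force: 51.1
```

```bash
python3 held.py tube -5 pics/held2.png; python3 m2.py pics/w5.png tube_t bracket_t foot_t tape; python3 -c "
from h import *
s=sense();print(s['time'],s['tool_pos'],s['tcp_rot'],s['qd'])"
```

```text
9.85 [ 421.04 -278.88  125.24] [-179.98    0.     11.05] 39.239089605596014 51.11710712313652
[ 419.97 -277.72   10.61    0.81] tool x,y off -0.8246414033815486 -1.3383571559027936 yaw off -0.443786587942526 [319.5, 264.4] [324.45470732 273.78663348]
9.95 [ 421.05251862 -279.17487572  125.34123025] [-1.79997220e+02 -6.06079010e-03  1.10376629e+01]
tape [255.  67.] [242.  43.] [ 528.96 -202.73    0.      0.65]
tube tile [364. 210.] [] None
foot tile [168. 145.] [(0.62, array([164.9, 137.1]), array([ 451.6, -126.9]))] [ 450.22 -127.54   67.9     0.94]
10.15 [ 420.94608426 -279.77609286  125.38996103] [ 1.79990856e+02 -7.08639707e-03  1.09849788e+01] [-0.33962084  0.19059603 -0.10259545  0.00839153 -0.00110351  0.02826374]
```

View pics/held2.png

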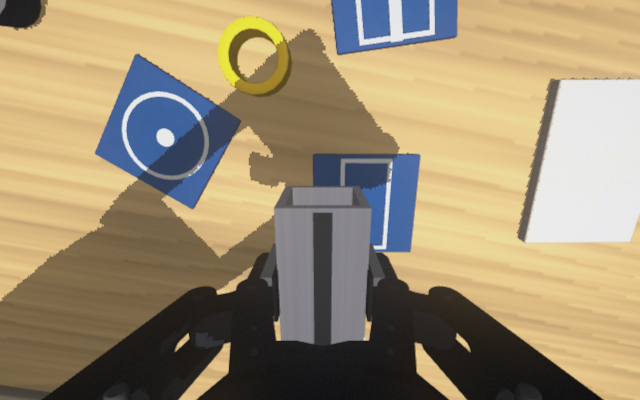

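Run:
```python
from h import *
P=camera_params("wrist"); im=snapshot("wrist")
g=cv2.inRange(cv2.cvtColor(im,cv2.COLOR_BGR2HSV),(95,90,30),(130,255,255)).astype(np.float32)
# edge points of tile in mask: top edge (cols 320-410), right edge (rows 165-240)
W=[];
top=[(c,next(r for r in range(140,175) if g[r,c]>0)-.5) for c in range(322,412,3)]
rt=[(next(c for c in range(435,390,-1) if g[r,c]>0)+.5,r) for r in range(165,243,3)]
bot=[(c,next(r for r in range(270,235,-1) if g[r,c]>0)+.5) for c in range(385,407,3)]
for n,e in(("top",top),("right",rt),("bot",bot)):
    w=np.array([unproj(P,q,5 if n!="bot" else 5) for q in e]); m=w.mean(0); d=np.linalg.svd(w-m)[2][0]
    yaw=np.degrees(np.arctan2(d[1],d[0]))%90; print(n,m.round(2),yaw.round(2),np.abs((w-m)@[-d[1],d[0]]).max().round(2)); W.append((m,yaw))
yaw=W[1][1]; a=np.radians(yaw); ux=np.array([np.cos(a),np.sin(a)]); uy=np.array([-ux[1],ux[0]])
X=W[0][0]@ux-50; Y=W[1][0]@uy+50; print("size x",(W[0][0]-W[2][0])@ux,"centre",X*ux+Y*uy, "ctr from both edges",(W[0][0]@ux+W[2][0]@ux)/2*ux+Y*uy,yaw)
```

```text
Traceback (most recent call last):
StopIteration
```

```bash
cat > edges.py <<'E'
from h import *
P=camera_params("wrist"); im=snapshot("wrist").astype(int)
g=(im[...,0]>im[...,2]+25)&(im[...,0]>im[...,1]+8)
f=lambda it,t:next(it,None)
def first(pts):
    for c,r in pts:
        if g[r,c]: return c,r
top=[(q[0],q[1]-.5) for q in(first([(c,r) for r in range(140,175)]) for c in range(322,412,3)) if q]
rt=[(q[0]+.5,q[1]) for q in(first([(c,r) for c in range(435,390,-1)]) for r in range(165,243,3)) if q]
bot=[(q[0],q[1]+.5) for q in(first([(c,r) for r in range(270,235,-1)]) for c in range(385,407,3)) if q]
W=[]
for n,e in(("top",top),("right",rt),("bot",bot)):
    w=np.array([unproj(P,q,5) for q in e]); m=np.median(w,0)
    vx,vy,x0,y0=cv2.fitLine(w.astype(np.float32),cv2.DIST_HUBER,0,.01,.01).ravel(); m=np.array([x0,y0])
    yaw=np.degrees(np.arctan2(vy,vx))%90; print(n,len(e),m.round(2),yaw.round(2)); W.append((m,yaw))
yaw=W[1][1]; a=np.radians(yaw); ux=np.array([np.cos(a),np.sin(a)]); uy=np.array([-ux[1],ux[0]])
Y=W[1][0]@uy+50; print("size x",(W[0][0]-W[2][0])@ux,"centre from top",(W[0][0]@ux-50)*ux+Y*uy,"both",(W[0][0]@ux+W[2][0]@ux)/2*ux+Y*uy,yaw)
E
python3 edges.py
```

```text
top 30 [ 470.38 -302.4 ] 10.77
right 26 [ 439.   -365.36] 10.7
bot 8 [ 381.93 -362.57] 10.95
size x 98.08914 centre from top [ 422.3707  -317.62183] both [ 423.30948 -317.4444 ] 10.703072
```

```bash
python3 plan.py "420.95,-279.8,125.4,10.98" "422.3,-318.7,60,10.8" "422.3,-318.7,11,10.8"
```

```text
(422.3, -318.7, 60, 10.8) [-0.0304  0.1922  0.327   0.001 ]
(422.3, -318.7, 11, 10.8) [-0.0304  0.1922  0.572   0.001 ]
```

Emit:
{"method": "step_arm", "body": {
  "targets": [
    {"dp": [-0.03,0.192,0.05],"angular": [0,0,0.001],"fingers": 1},
    {"dp": [-0.03,0.192,0.2],"angular": [0,0,0.001],"fingers": 1},
    {"dp": [-0.03,0.192,0.35],"angular": [0,0,0.001],"fingers": 1},
    {"dp": [-0.03,0.192,0.48],"angular": [0,0,0.001],"fingers": 1},
    {"dp": [-0.03,0.192,0.53],"angular": [0,0,0.001],"fingers": 1},
    {"dp": [-0.03,0.192,0.56],"angular": [0,0,0.001],"fingers": 1},
    {"dp": [-0.03,0.192,0.573],"angular": [0,0,0.001],"fingers": 1},
    {"dp": [-0.03,0.192,0.573],"angular": [0,0,0.001],"fingers": 1}
  ]
}}

```text
time: 11.25
tool_pos: [423.1, -319.6, 12.4]
tcp_rot: [179.9, -0.1, 10.8]
ft_force: [-2.9, 2.0, 6.1]
finger_gap: 39.5
grip_force: 51.8
```

```bash
python3 -c "
from h import *
snapshot('wrist');snapshot('wrist')
s=sense();print(s['time'],s['tool_pos'],s['tcp_rot'],s['ft_force'])"
```

```text
11.35 [ 423.10808476 -319.57535721   12.41162802] [ 1.79902031e+02 -7.13295996e-02  1.07835438e+01] [-1.9727817   2.33536569  6.53096714]
```

Emit:
{"method": "step_arm", "body": {
  "targets": [
    {"dp": [0,0,0],"angular": [0,0,0],"fingers": 0.4},
    {"dp": [0,0,0],"angular": [0,0,0],"fingers": 0.2},
    {"dp": [0,0,0],"angular": [0,0,0],"fingers": 0},
    {"dp": [0,0,0],"angular": [0,0,0],"fingers": 0},
    {"dp": [0,0,-0.2],"angular": [0,0,0],"fingers": 0},
    {"dp": [0,0,-0.45],"angular": [0,0,0],"fingers": 0},
    {"dp": [0,0,-0.7],"angular": [0,0,0],"fingers": 0},
    {"dp": [0,0,-0.75],"angular": [0,0,0],"fingers": 0}
  ]
}}

```text
time: 12.35
tool_pos: [424.2, -320.6, 165.4]
tcp_rot: [179.7, -0.3, 10.8]
ft_force: [1.2, -0.6, 0.3]
finger_gap: 85.3
grip_force: 0.0
```

```bash
cat > rel.py <<'E'
from h import *
import sys
# relative placing check: part on tile.  args: part x y png
k=sys.argv[1]; g=np.array([float(sys.argv[2]),float(sys.argv[3])])
snapshot("wrist");P=camera_params("wrist"); im=snapshot("wrist"); cv2.imwrite(sys.argv[4],im)
s=sense();print(s["time"],s["tool_pos"].round(2),s["tcp_rot"].round(2))
uv=proj(P,[[*g,25]])[0]
ms=sorted(masks_of("wrist",k+"_centre"),key=lambda d:np.hypot(*(np.array(d["at"])-uv)))
m=ms[0]["pixels"]; r=fit([(P,m.astype(float))],k,g,5)
i=im.astype(int); b=(i[...,0]>i[...,2]+25)&(i[...,0]>i[...,1]+8)
t=render(P,"tile",[*g,0],5)
c=cv2.morphologyEx((b|m).astype(np.uint8),cv2.MORPH_CLOSE,np.ones((7,7)))
n,l=cv2.connectedComponents(c); tm=l==np.bincount(l[m]).argmax()
# tile fit: part hides tile; cost on pixels outside the part mask
def cost(p):
    q=render(P,"tile",p,0); w=~cv2.dilate(m.astype(np.uint8),np.ones((5,5))).astype(bool)
    return 1-np.minimum(q,tm)[w].sum()/np.maximum(q,tm)[w].sum()
best=None
for y0 in np.arange(0,90,10):
    q=np.array([*g,y0]); o=minimize(cost,q,method="Nelder-Mead",options=dict(initial_simplex=[q,q+[6,0,0],q+[0,6,0],q+[0,0,6]],xatol=.05,fatol=1e-5))
    if best is None or o.fun<best.fun: best=o
print(k,r,"tile",best.x.round(2),round(1-best.fun,3),"diff",(r[:2]-best.x[:2]).round(2))
E
python3 rel.py tube 422 -318.5 pics/r1.png
```

```text
12.45 [ 423.02 -319.53  162.18] [ 1.7986e+02 -1.0000e-01  1.0780e+01]
tube [ 421.58 -319.05   11.04    0.97] tile [ 421.32 -319.44  100.73] 0.87 diff [0.26 0.39]
```

View pics/r1.png

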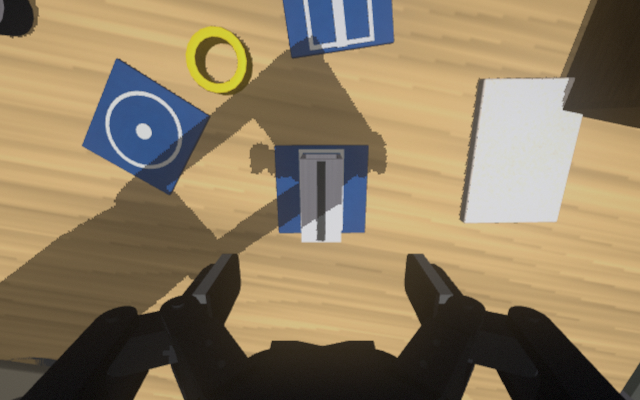

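The tube sits inside its outline (tile at (321,189)) with about 0.5 mm of offset. The bracket is next, with a look at its tile on the way.

```bash
python3 plan.py "423,-319.5,162.2,10.8" "470,-125,170,10.8" "480,-125,170,30"; python3 plan.py "470,-125,170,10.8" "545,65,170,75"
```

```text
(470, -125, 170, 10.8) [ 0.4131 -0.9112 -0.039  -0.    ]
(480, -125, 170, 30) [ 0.4622 -0.9019 -0.039  -0.1067]
(545, 65, 170, 75) [ 0.5464 -0.8629  0.     -0.3567]
```

Emit:
{"method": "step_arm", "body": {
  "targets": [
    {"dp": [0.1,-0.23,-0.04],"angular": [0,0,0],"fingers": 0},
    {"dp": [0.2,-0.46,-0.04],"angular": [0,0,0],"fingers": 0},
    {"dp": [0.31,-0.69,-0.04],"angular": [0,0,0],"fingers": 0},
    {"dp": [0.41,-0.91,-0.04],"angular": [0,0,0],"fingers": 0},
    {"dp": [0.41,-0.91,-0.04],"angular": [0,0,0],"fingers": 0},
    {"dp": [0.41,-0.91,-0.04],"angular": [0,0,0],"fingers": 0},
    {"dp": [0.41,-0.91,-0.04],"angular": [0,0,0],"fingers": 0},
    {"dp": [0.41,-0.91,-0.04],"angular": [0,0,0],"fingers": 0}
  ]
}}

```text
time: 13.5
tool_pos: [468.4, -125.7, 168.4]
tcp_rot: [-180.0, 0.0, 10.7]
ft_force: [0.4, 0.3, -0.2]
finger_gap: 85.1
grip_force: 0.0
```

```bash
python3 m2.py pics/w6.png bracket_t foot_t nut nut_t
```

```text
13.5 [ 468.43187778 -125.6620379   168.363315  ] [-1.79988345e+02  2.97728031e-02  1.06809568e+01]
nut [330.  39.] [332.  32.] [ 615.33 -103.79   23.3     0.98]
bracket tile [522. 108.] [(0.86, array([518.9,  85.7]), array([ 609.3, -298.4]))] [ 609.52 -295.5    18.74    0.93]
nut tile [107.  26.] [(0.76, array([128.1,   3. ]), array([609.5,  85.5]))] [609.25  87.89  73.57   0.87]
foot tile [323. 209.] [(0.79, array([320.6, 205. ]), array([ 449.5, -126.2]))] [ 450.5  -126.76   68.      0.93]
```

Emit:
{"method": "step_arm", "body": {
  "targets": [
    {"dp": [0.13,-0.21,0],"angular": [0,0,-0.055],"fingers": 0},
    {"dp": [0.26,-0.43,0],"angular": [0,0,-0.11],"fingers": 0},
    {"dp": [0.4,-0.64,0],"angular": [0,0,-0.165],"fingers": 0},
    {"dp": [0.5,-0.8,0],"angular": [0,0,-0.22],"fingers": 0},
    {"dp": [0.55,-0.86,0],"angular": [0,0,-0.275],"fingers": 0},
    {"dp": [0.55,-0.86,0],"angular": [0,0,-0.33],"fingers": 0},
    {"dp": [0.55,-0.86,0],"angular": [0,0,-0.357],"fingers": 0},
    {"dp": [0.55,-0.86,0],"angular": [0,0,-0.357],"fingers": 0}
  ]
}}

```text
time: 14.75
tool_pos: [544.7, 64.9, 168.7]
tcp_rot: [-180.0, -0.0, 75.0]
ft_force: [0.3, -0.3, 0.4]
finger_gap: 85.7
grip_force: 0.0
```

```bash
python3 m2.py pics/w7.png bracket nut_t nut tin
```

```text
14.75 [544.68713465  64.8515482  168.66338666] [-1.79997989e+02 -5.27993706e-04  7.50072061e+01]
tin [266.  69.] [268.  62.] [531.54 191.81   0.     0.88]
nut tile [350. 144.] [(0.84, array([372.5, 154.5]), array([607.5,  87.7]))] [607.3   85.15  73.75   0.86]
```

View pics/w7.png

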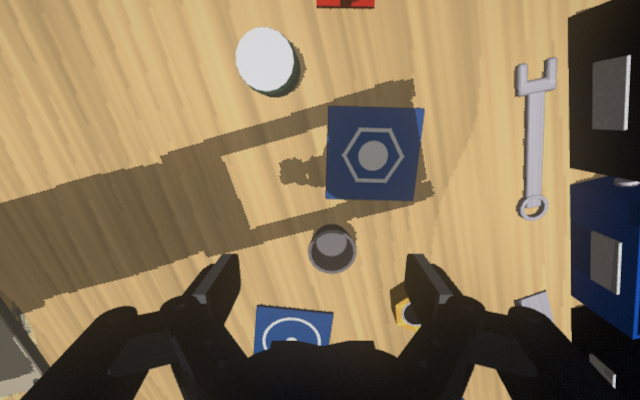

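The bracket peeks in at the top, (345,0). The nut tile is at (373,154) and the tin at (267,62). I move closer.

```bash
python3 plan.py "544.7,64.9,168.7,75" "608,235,150,75"
```

```text
(608, 235, 150, 75) [0.9034 0.0856 0.0935 0.    ]
```

Emit:
{"method": "step_arm", "body": {
  "targets": [
    {"dp": [0.25,0.02,0.02],"angular": [0,0,0],"fingers": 0},
    {"dp": [0.5,0.04,0.04],"angular": [0,0,0],"fingers": 0},
    {"dp": [0.75,0.06,0.06],"angular": [0,0,0],"fingers": 0},
    {"dp": [0.9,0.085,0.09],"angular": [0,0,0],"fingers": 0},
    {"dp": [0.9,0.085,0.09],"angular": [0,0,0],"fingers": 0},
    {"dp": [0.9,0.085,0.09],"angular": [0,0,0],"fingers": 0},
    {"dp": [0.9,0.085,0.09],"angular": [0,0,0],"fingers": 0},
    {"dp": [0.9,0.085,0.09],"angular": [0,0,0],"fingers": 0}
  ]
}}

```text
time: 15.95
tool_pos: [607.7, 233.4, 151.2]
tcp_rot: [180.0, -0.0, 75.0]
ft_force: [0.4, 0.2, 0.0]
finger_gap: 85.5
grip_force: 0.0
```

```bash
python3 m2.py pics/w8.png bracket
python3 - <<'E'
import cv2,numpy as np
from h import *
a=cv2.imread("pics/w8.png"); cv2.imwrite("pics/w8c.png",a[0:300,60:580])
P=camera_params("wrist")
# rough visible areas (mm) of each red look-alike seen
for d in masks_of("wrist","bracket_centre"): print(d["conf"],d["at"],int(d["pixels"].sum()))
E
```

```text
15.95 [607.68617691 233.42245655 151.18230701] [ 1.79971818e+02 -1.18560495e-02  7.49642756e+01]
bracket [322. 163.] [327. 150.] [622.94 269.45  74.61   0.97]
0.91 [326.8, 150.2] 4710
0.66 [342.5, 24.1] 3893
```

View pics/w8c.png

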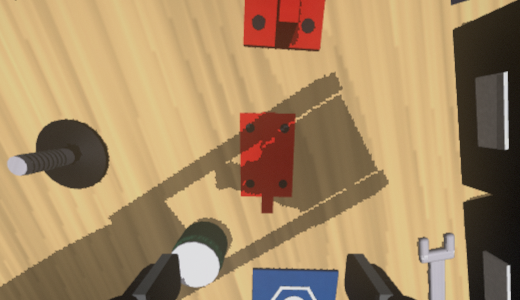

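The chosen bracket is at (327,150) in the full image. It fits the 84 mm model with IoU 0.97, and the larger look-alike is behind it at (345,24). I descend on the small one.

```bash
python3 plan.py "607.69,233.42,151.2,74.96" "622.9,269.4,25,74.6"
```

```text
(622.9, 269.4, 25, 74.6) [0.1935 0.0268 0.631  0.002 ]
```

Emit:
{"method": "step_arm", "body": {
  "targets": [
    {"dp": [0.19,0.027,0],"angular": [0,0,0.002],"fingers": 0.3},
    {"dp": [0.193,0.027,0.2],"angular": [0,0,0.002],"fingers": 0.3},
    {"dp": [0.193,0.027,0.45],"angular": [0,0,0.002],"fingers": 0.3},
    {"dp": [0.193,0.027,0.6],"angular": [0,0,0.002],"fingers": 0.3},
    {"dp": [0.193,0.027,0.63],"angular": [0,0,0.002],"fingers": 0.3},
    {"dp": [0.193,0.027,0.63],"angular": [0,0,0.002],"fingers": 0.5},
    {"dp": [0.193,0.027,0.63],"angular": [0,0,0.002],"fingers": 0.7},
    {"dp": [0.193,0.027,0.63],"angular": [0,0,0.002],"fingers": 1}
  ],
  "newtons": 60
}}

```text
time: 17.1
tool_pos: [624.0, 270.8, 26.9]
tcp_rot: [179.9, -0.1, 74.7]
ft_force: [-1.1, -2.0, 28.0]
finger_gap: 9.2
grip_force: 60.2
```

Emit:
{"method": "step_arm", "body": {
  "targets": [
    {"dp": [0,0,0],"angular": [0,0,0],"fingers": 1},
    {"dp": [0,0,0],"angular": [0,0,0],"fingers": 1},
    {"dp": [0,0,0],"angular": [0,0,0],"fingers": 1},
    {"dp": [0,0,0],"angular": [0,0,0],"fingers": 1},
    {"dp": [0,0,-0.2],"angular": [0,0,0],"fingers": 1},
    {"dp": [0,0,-0.4],"angular": [0,0,0],"fingers": 1},
    {"dp": [0,0,-0.6],"angular": [0,0,0],"fingers": 1},
    {"dp": [0,0,-0.6],"angular": [0,0,0],"fingers": 1}
  ]
}}

```text
time: 18.1
tool_pos: [625.3, 271.1, 149.6]
tcp_rot: [179.6, -0.3, 74.7]
ft_force: [1.0, -0.4, -3.7]
finger_gap: 9.0
grip_force: 59.5
```

```bash
python3 -c "
from h import *
snapshot('wrist');snapshot('wrist');snapshot('wrist')"; python3 held.py bracket -25 pics/held3.png;  python3 plan.py "623,269.4,145,74.7" "600,80,150,74.7"
```

```text
18.25 [621.52 269.81 142.38] [-1.7985e+02  1.0000e-01  7.4680e+01] 9.346697601526401 59.50357139110565
[622.06 268.66  74.65   0.67] tool x,y off -0.9651660737036238 0.8223705836201076 yaw off -0.028775270782631424 [320.5, 226.0] [321.19579234 255.91077558]
(600, 80, 150, 74.7) [-0.9438  0.139  -0.025  -0.    ]
```

View pics/held3.png

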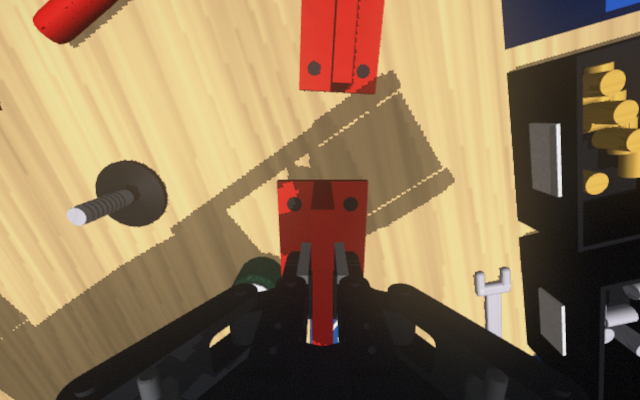

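The bracket is held (270–370, 180–345), with the rib between the fingers. I carry it to its tile.

```bash
python3 plan.py "622,269.7,144,74.7" "600,77,144,74.7"; python3 plan.py "600,77,144,18.7" "600,-120,144,18.7"  "575,-230,144,18.7"
```

```text
(600, 77, 144, 74.7) [-0.9584  0.1481 -0.     -0.    ]
(600, -120, 144, 18.7) [-0.3158  0.933   0.     -0.    ]
(575, -230, 144, 18.7) [-0.6105  1.4139  0.     -0.    ]
```

Emit:
{"method": "step_arm", "body": {
  "targets": [
    {"dp": [-0.22,0.03,0],"angular": [0,0,0.055],"fingers": 1},
    {"dp": [-0.44,0.07,0],"angular": [0,0,0.11],"fingers": 1},
    {"dp": [-0.66,0.1,0],"angular": [0,0,0.165],"fingers": 1},
    {"dp": [-0.88,0.14,0],"angular": [0,0,0.22],"fingers": 1},
    {"dp": [-0.96,0.15,0],"angular": [0,0,0.275],"fingers": 1},
    {"dp": [-0.96,0.15,0],"angular": [0,0,0.311],"fingers": 1},
    {"dp": [-0.96,0.15,0],"angular": [0,0,0.311],"fingers": 1},
    {"dp": [-0.96,0.15,0],"angular": [0,0,0.311],"fingers": 1}
  ]
}}

```text
time: 19.35
tool_pos: [600.4, 77.4, 143.7]
tcp_rot: [-180.0, 0.1, 18.9]
ft_force: [-0.4, -0.7, -3.6]
finger_gap: 9.3
grip_force: 59.5
```

Emit:
{"method": "step_arm", "body": {
  "targets": [
    {"dp": [-0.07,0.22,0],"angular": [0,0,0],"fingers": 1},
    {"dp": [-0.15,0.45,0],"angular": [0,0,0],"fingers": 1},
    {"dp": [-0.22,0.67,0],"angular": [0,0,0],"fingers": 1},
    {"dp": [-0.3,0.85,0],"angular": [0,0,0],"fingers": 1},
    {"dp": [-0.32,0.93,0],"angular": [0,0,0],"fingers": 1},
    {"dp": [-0.32,0.93,0],"angular": [0,0,0],"fingers": 1},
    {"dp": [-0.32,0.93,0],"angular": [0,0,0],"fingers": 1},
    {"dp": [-0.32,0.93,0],"angular": [0,0,0],"fingers": 1}
  ]
}}

```text
time: 20.35
tool_pos: [600.1, -118.1, 144.6]
tcp_rot: [-180.0, 0.0, 18.8]
ft_force: [1.0, -0.0, -4.5]
finger_gap: 9.3
grip_force: 59.8
```

```bash
python3 held.py bracket -27 pics/held4.png; python3 m2.py pics/w9.png bracket_t foot_t nut; python3 plan.py "600,-120,144,18.7" "609.6,-295.8,144,18.7"
```

```text
20.35 [ 600.08 -118.13  144.6 ] [-179.98    0.     18.81] 9.290868386992727 59.784168004989624
[ 597.78 -117.96   18.9     0.66] tool x,y off -2.119981305586417 -0.9008150342483054 yaw off 0.09220161366046753 [319.9, 226.6] [323.84866722 254.03790594]
20.45 [ 600.06720674 -118.50462805  144.70549555] [-1.79992538e+02 -1.82956432e-03  1.87878847e+01]
nut [314. 181.] [315. 170.] [ 6.2111e+02 -1.0269e+02  3.9800e+01  5.0000e-01]
bracket tile [484. 257.] [(0.97, array([479.5, 235.3]), array([ 611.4, -292.9]))] [ 610.   -296.91   18.39    0.82]
foot tile [290. 317.] [] None
(609.6, -295.8, 144, 18.7) [-0.2364  0.848  -0.     -0.    ]
```

```bash
python3 plan.py "600.1,-118.9,144.7,18.75" "610.6,-295.6,60,18.6"
```

```text
(610.6, -295.6, 60, 18.6) [-2.343e-01  8.535e-01  4.235e-01  8.000e-04]
```

Emit:
{"method": "step_arm", "body": {
  "targets": [
    {"dp": [-0.06,0.21,0],"angular": [0,0,0],"fingers": 1},
    {"dp": [-0.12,0.43,0],"angular": [0,0,0],"fingers": 1},
    {"dp": [-0.18,0.64,0.05],"angular": [0,0,0],"fingers": 1},
    {"dp": [-0.22,0.8,0.15],"angular": [0,0,0.001],"fingers": 1},
    {"dp": [-0.234,0.853,0.3],"angular": [0,0,0.001],"fingers": 1},
    {"dp": [-0.234,0.853,0.42],"angular": [0,0,0.001],"fingers": 1},
    {"dp": [-0.234,0.853,0.42],"angular": [0,0,0.001],"fingers": 1},
    {"dp": [-0.234,0.853,0.42],"angular": [0,0,0.001],"fingers": 1}
  ]
}}

```text
time: 21.65
tool_pos: [610.9, -296.3, 61.9]
tcp_rot: [180.0, -0.0, 18.5]
ft_force: [0.3, -0.3, -2.8]
finger_gap: 9.1
grip_force: 59.8
```

```bash
python3 -c "
from h import *
for i in range(4): im=snapshot('wrist')
cv2.imwrite('pics/h5.png',im)
s=sense();print(s['time'],s['tool_pos'],s['tcp_rot'],s['ft_force'])"
```

```text
21.85 [ 611.38501778 -296.49017692   62.55894059] [ 1.79881931e+02 -1.05288721e-01  1.85392919e+01] [ 1.00536134  0.26634278 -3.19228035]
```

View pics/h5.png

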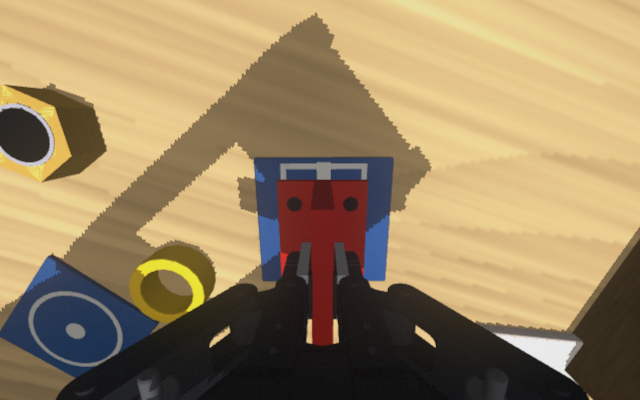

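Emit:
{"method": "step_arm", "body": {
  "targets": [
    {"dp": [0,-0.002,0.06],"angular": [0,0,0],"fingers": 1},
    {"dp": [0,-0.002,0.1],"angular": [0,0,0],"fingers": 1},
    {"dp": [0,-0.002,0.13],"angular": [0,0,0],"fingers": 1},
    {"dp": [0,-0.002,0.14],"angular": [0,0,0],"fingers": 1},
    {"dp": [0,-0.002,0.15],"angular": [0,0,0],"fingers": 1},
    {"dp": [0,-0.002,0.155],"angular": [0,0,0],"fingers": 1},
    {"dp": [0,-0.002,0.155],"angular": [0,0,0],"fingers": 1},
    {"dp": [0,-0.002,0.155],"angular": [0,0,0],"fingers": 1}
  ]
}}

```text
time: 22.85
tool_pos: [610.6, -296.2, 31.9]
tcp_rot: [179.9, -0.0, 18.5]
ft_force: [-8.0, 3.5, 10.2]
finger_gap: 9.0
grip_force: 62.1
```

Emit:
{"method": "step_arm", "body": {
  "targets": [
    {"dp": [0,0,0],"angular": [0,0,0],"fingers": 0.7},
    {"dp": [0,0,0],"angular": [0,0,0],"fingers": 0.5},
    {"dp": [0,0,0],"angular": [0,0,0],"fingers": 0.3},
    {"dp": [0,0,0],"angular": [0,0,0],"fingers": 0.2},
    {"dp": [0,0,-0.15],"angular": [0,0,0],"fingers": 0},
    {"dp": [0,0,-0.35],"angular": [0,0,0],"fingers": 0},
    {"dp": [0,0,-0.55],"angular": [0,0,0],"fingers": 0},
    {"dp": [0,0,-0.6],"angular": [0,0,0],"fingers": 0}
  ]
}}

```text
time: 23.85
tool_pos: [612.1, -296.9, 153.9]
tcp_rot: [179.7, -0.2, 18.5]
ft_force: [-0.2, 0.9, -0.3]
finger_gap: 85.4
grip_force: 0.0
```

```bash
python3 rel.py bracket 610 -296 pics/r2.png; python3 m2.py pics/w10.png nut foot_t tape; python3 -c "
import cv2
cv2.imwrite('pics/r2c.png',cv2.resize(cv2.imread('pics/r2.png')[60:300,200:440],(0,0),fx=2.4,fy=2.4))"
```

```text
23.95 [ 611.01 -296.26  151.18] [ 1.7988e+02 -1.1000e-01  1.8520e+01]
bracket [ 608.62 -296.21   18.31    0.95] tile [ 609.71 -296.9    18.71] 0.753 diff [-1.09  0.69]
24.0 [ 610.11192488 -295.74356141  149.20298014] [-1.79994911e+02  2.70658989e-03  1.85189669e+01]
nut [134. 132.] [129. 126.] [ 616.05 -103.87   23.72    0.97]
tape [215. 242.] [205. 236.] [ 529.73 -202.03    0.      0.67]
foot tile [142. 281.] [(0.95, array([140.3, 275. ]), array([ 451.9, -127.4]))] [ 449.17 -131.35   63.88    0.79]
```

View pics/r2c.png

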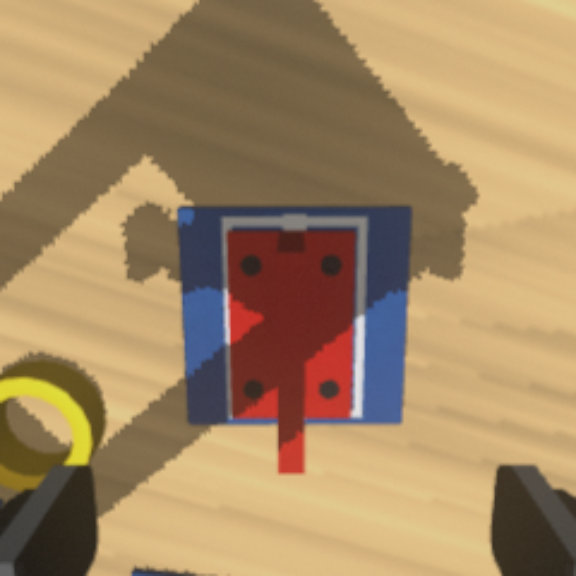

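The bracket sits inside its rectangle, about 1 mm off centre, which is fine. Next is the nut.

```bash
python3 plan.py "610.1,-295.6,149,18.5" "614.9,-103.5,110,23.6"
```

```text
(614.9, -103.5, 110, 23.6) [ 0.3275 -0.9032  0.195  -0.0283]
```

Emit:
{"method": "step_arm", "body": {
  "targets": [
    {"dp": [0.08,-0.22,0],"angular": [0,0,-0.01],"fingers": 0},
    {"dp": [0.16,-0.45,0],"angular": [0,0,-0.028],"fingers": 0},
    {"dp": [0.24,-0.68,0],"angular": [0,0,-0.028],"fingers": 0},
    {"dp": [0.327,-0.903,0.1],"angular": [0,0,-0.028],"fingers": 0},
    {"dp": [0.327,-0.903,0.195],"angular": [0,0,-0.028],"fingers": 0},
    {"dp": [0.327,-0.903,0.195],"angular": [0,0,-0.028],"fingers": 0},
    {"dp": [0.327,-0.903,0.195],"angular": [0,0,-0.028],"fingers": 0},
    {"dp": [0.327,-0.903,0.195],"angular": [0,0,-0.028],"fingers": 0}
  ]
}}

```text
time: 25.2
tool_pos: [615.4, -105.1, 111.6]
tcp_rot: [179.9, -0.1, 23.5]
ft_force: [0.5, -0.0, -0.3]
finger_gap: 85.3
grip_force: 0.0
```

```bash
python3 m2.py pics/w11.png nut foot_t nut_t
```

```text
25.2 [ 615.40685254 -105.11630859  111.63784833] [ 1.79942597e+02 -6.33194746e-02  2.34694676e+01]
nut [322. 210.] [324. 209.] [ 616.   -103.43   23.88    0.96]
nut tile [ 86. 140.] [(0.18, array([324.1, 208. ]), array([ 612.5, -107.5]))] None
foot tile [282. 350.] [(0.86, array([281.1, 342.6]), array([ 453.8, -125.9]))] [ 449.28 -127.12   68.07    0.5 ]
```

Emit:
{"method": "step_arm", "body": {
  "targets": [
    {"dp": [0,0,0.2],"angular": [0,0,0],"fingers": 0},
    {"dp": [0,0,0.4],"angular": [0,0,0],"fingers": 0},
    {"dp": [0,0,0.5],"angular": [0,0,0],"fingers": 0},
    {"dp": [0,0,0.54],"angular": [0,0,0],"fingers": 0},
    {"dp": [0,0,0.54],"angular": [0,0,0],"fingers": 0.2},
    {"dp": [0,0,0.54],"angular": [0,0,0],"fingers": 0.4},
    {"dp": [0,0,0.54],"angular": [0,0,0],"fingers": 1},
    {"dp": [0,0,0.54],"angular": [0,0,0],"fingers": 1}
  ],
  "newtons": 60
}}

```text
time: 26.4
tool_pos: [616.5, -104.2, 4.9]
tcp_rot: [179.9, -0.2, 23.6]
ft_force: [0.8, -0.3, 6.4]
finger_gap: 48.9
grip_force: 64.7
```

Emit:
{"method": "step_arm", "body": {
  "targets": [
    {"dp": [0,0,0],"angular": [0,0,0],"fingers": 1},
    {"dp": [0,0,0],"angular": [0,0,0],"fingers": 1},
    {"dp": [0,0,0],"angular": [0,0,0],"fingers": 1},
    {"dp": [0,0,-0.2],"angular": [0,0,0],"fingers": 1},
    {"dp": [0,0,-0.4],"angular": [0,0,0],"fingers": 1},
    {"dp": [0,0,-0.5],"angular": [0,0,0],"fingers": 1},
    {"dp": [0,0,-0.5],"angular": [0,0,0],"fingers": 1},
    {"dp": [0,0,-0.5],"angular": [0,0,0],"fingers": 1}
  ]
}}

```text
time: 27.4
tool_pos: [613.6, -103.5, 100.5]
tcp_rot: [-179.9, 0.1, 23.6]
ft_force: [0.0, -0.6, -4.8]
finger_gap: 49.1
grip_force: 64.2
```

```bash
python3 -c "
from h import *
snapshot('wrist');snapshot('wrist')"; python3 held.py nut -3 pics/held6.png; python3 m2.py pics/w12.png nut_t; python3 plan.py "615,-103.6,102,23.6" "607,30,102,23.6" "607,86.5,102,23.6"
```

```text
27.5 [ 613.26 -103.39  100.1 ] [-179.86    0.18   23.56] 48.856809412983296 64.24070119857788
[ 614.11 -102.19   23.3     0.94] tool x,y off 1.2574764804156975 -0.7583907768937271 yaw off -0.258411665520228 [325.7, 272.9] [323.7996608  276.36283926]
27.6 [ 613.73480691 -103.51975319  100.75702064] [-1.79896469e+02  1.35724028e-01  2.35565336e+01]
nut tile [ 78. 139.] [(0.69, array([104.9, 122.6]), array([609.2,  87.5]))] [606.2   85.46  73.48   0.94]
(607, 30, 102, 23.6) [ 0.2308 -0.6281 -0.     -0.    ]
(607, 86.5, 102, 23.6) [ 0.3439 -0.887  -0.     -0.    ]
```

Emit:
{"method": "step_arm", "body": {
  "targets": [
    {"dp": [0.08,-0.2,0],"angular": [0,0,0],"fingers": 1},
    {"dp": [0.15,-0.4,0],"angular": [0,0,0],"fingers": 1},
    {"dp": [0.23,-0.6,0],"angular": [0,0,0],"fingers": 1},
    {"dp": [0.3,-0.78,0],"angular": [0,0,0],"fingers": 1},
    {"dp": [0.343,-0.884,0.05],"angular": [0,0,0],"fingers": 1},
    {"dp": [0.343,-0.884,0.15],"angular": [0,0,0],"fingers": 1},
    {"dp": [0.343,-0.884,0.15],"angular": [0,0,0],"fingers": 1},
    {"dp": [0.343,-0.884,0.15],"angular": [0,0,0],"fingers": 1}
  ]
}}

```text
time: 28.7
tool_pos: [606.9, 84.5, 72.2]
tcp_rot: [-180.0, 0.1, 23.5]
ft_force: [0.7, 0.4, -3.0]
finger_gap: 48.8
grip_force: 64.0
```

```bash
python3 -c "
from h import *
snapshot('wrist');snapshot('wrist')"; python3 held.py nut -3 pics/held7.png; sed 's/,k,g,5)/,k,g,s["tool_pos"][2]-3)/' rel.py > relh.py; python3 relh.py nut 606.5 86 pics/r3.png
```

```text
28.8 [607.64  84.74  73.27] [ 1.7998e+02 -5.0000e-02  2.3490e+01] 48.738202738408994 64.02414321899414
[608.23  85.67  23.13   0.94] tool x,y off 0.9076402244243416 -0.6201286028417249 yaw off -0.35602300147767707 [324.6, 271.5] [323.88941271 276.24137968]
29.0 [607.54  85.34  73.33] [ 1.7998e+02 -6.0000e-02  2.3530e+01]
nut [608.84  86.17  24.37   0.95] tile [606.51  86.18  73.48] 0.931 diff [ 2.33 -0.01]
```

View pics/r3.png

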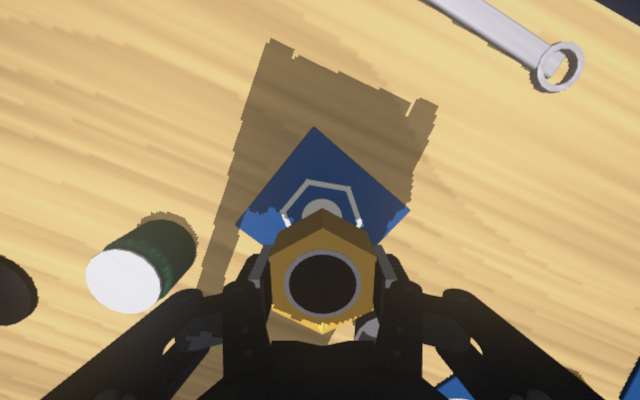

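Emit:
{"method": "step_arm", "body": {
  "targets": [
    {"dp": [-0.009,-0.006,0.1],"angular": [0,0,0],"fingers": 1},
    {"dp": [-0.009,-0.006,0.2],"angular": [0,0,0],"fingers": 1},
    {"dp": [-0.009,-0.006,0.26],"angular": [0,0,0],"fingers": 1},
    {"dp": [-0.009,-0.006,0.29],"angular": [0,0,0],"fingers": 1},
    {"dp": [-0.009,-0.006,0.305],"angular": [0,0,0],"fingers": 1},
    {"dp": [-0.009,-0.006,0.317],"angular": [0,0,0],"fingers": 1},
    {"dp": [-0.009,-0.006,0.32],"angular": [0,0,0],"fingers": 1},
    {"dp": [-0.009,-0.006,0.32],"angular": [0,0,0],"fingers": 1}
  ]
}}

```text
time: 30.05
tool_pos: [605.5, 86.2, 9.8]
tcp_rot: [180.0, -0.1, 23.6]
ft_force: [-4.5, 0.1, 5.8]
finger_gap: 48.8
grip_force: 65.2
```

Emit:
{"method": "step_arm", "body": {
  "targets": [
    {"dp": [0,0,0],"angular": [0,0,0],"fingers": 0.3},
    {"dp": [0,0,0],"angular": [0,0,0],"fingers": 0.1},
    {"dp": [0,0,0],"angular": [0,0,0],"fingers": 0},
    {"dp": [0,0,0],"angular": [0,0,0],"fingers": 0},
    {"dp": [0,0,-0.15],"angular": [0,0,0],"fingers": 0},
    {"dp": [0,0,-0.4],"angular": [0,0,0],"fingers": 0},
    {"dp": [0,0,-0.65],"angular": [0,0,0],"fingers": 0},
    {"dp": [0,0,-0.7],"angular": [0,0,0],"fingers": 0}
  ]
}}

```text
time: 31.05
tool_pos: [607.8, 86.3, 154.0]
tcp_rot: [179.8, -0.4, 23.6]
ft_force: [0.5, -0.4, -1.1]
finger_gap: 85.6
grip_force: 0.0
```

```bash
python3 rel.py nut 606.5 86 pics/r4.png; python3 m2.py pics/w13.png foot tin foot_t; python3 plan.py "605.5,86,150,23.6" "460,280,190,23.6"  "430,250,190,40" "430,321,190,40"; python3 -c "
import cv2
cv2.imwrite('pics/r4c.png',cv2.resize(cv2.imread('pics/r4.png')[0:300,0:440],(0,0),fx=1.8,fy=1.8))"
```

```text
31.15 [606.15  86.15 150.64] [179.93  -0.19  23.56]
nut [605.23  86.76  23.38   0.95] tile [606.53  86.32  73.26] 0.879 diff [-1.3   0.44]
31.2 [604.93921097  86.07812952 148.49626774] [ 1.79995367e+02 -1.49297262e-02  2.35573496e+01]
foot [ 41. 268.] [ 62. 253.] [431.82 321.59   0.     0.97]
tin [194. 228.] [190. 226.] [532.61 192.46   0.     0.88]
foot tile [427. 369.] [] None
(460, 280, 190, 23.6) [-0.2783 -1.1801 -0.2    -0.    ]
(430, 250, 190, 40) [-0.4758 -1.1027 -0.2    -0.0911]
(430, 321, 190, 40) [-0.3337 -1.428  -0.2    -0.0911]
```

View pics/r4c.png

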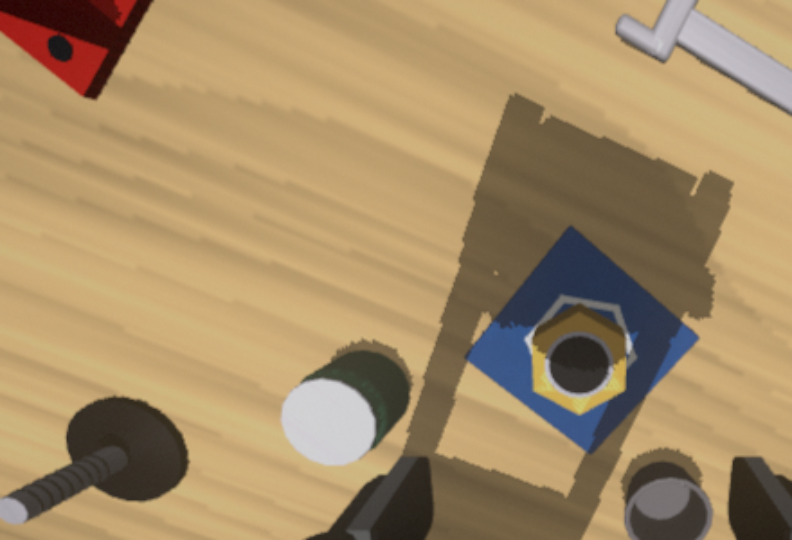

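The nut is centred within about 1.3 mm. The foot is next.

Emit:
{"method": "step_arm", "body": {
  "targets": [
    {"dp": [-0.05,-0.21,-0.1],"angular": [0,0,0],"fingers": 0},
    {"dp": [-0.1,-0.42,-0.15],"angular": [0,0,0],"fingers": 0},
    {"dp": [-0.15,-0.64,-0.15],"angular": [0,0,0],"fingers": 0},
    {"dp": [-0.2,-0.85,-0.15],"angular": [0,0,0],"fingers": 0},
    {"dp": [-0.2,-0.85,-0.15],"angular": [0,0,0],"fingers": 0},
    {"dp": [-0.2,-0.85,-0.15],"angular": [0,0,0],"fingers": 0},
    {"dp": [-0.2,-0.85,-0.15],"angular": [0,0,0],"fingers": 0},
    {"dp": [-0.2,-0.85,-0.15],"angular": [0,0,0],"fingers": 0}
  ]
}}

```text
time: 32.4
tool_pos: [500.8, 225.1, 178.4]
tcp_rot: [180.0, 0.0, 23.5]
ft_force: [0.7, -0.3, 1.0]
finger_gap: 85.4
grip_force: 0.0
```

```bash
python3 m2.py pics/w14.png foot tin; python3 plan.py "500.5,226,179,23.6" "431.5,321.5,140,23.6" "431.5,321.5,35,23.6"
```

```text
32.4 [500.8090168  225.06939853 178.44610135] [1.79995292e+02 2.09250705e-02 2.34744891e+01]
foot [215. 220.] [223. 208.] [431.61 321.73   0.     0.96]
tin [360. 182.] [360. 178.] [531.06 196.79   0.     0.88]
(431.5, 321.5, 140, 23.6) [-0.125  -0.5757  0.195  -0.    ]
(431.5, 321.5, 35, 23.6) [-0.125  -0.5757  0.72   -0.    ]
```

Emit:
{"method": "step_arm", "body": {
  "targets": [
    {"dp": [-0.06,-0.27,0],"angular": [0,0,0],"fingers": 0},
    {"dp": [-0.127,-0.573,0.02],"angular": [0,0,0],"fingers": 0},
    {"dp": [-0.127,-0.573,0.2],"angular": [0,0,0],"fingers": 0},
    {"dp": [-0.127,-0.573,0.4],"angular": [0,0,0],"fingers": 0},
    {"dp": [-0.127,-0.573,0.6],"angular": [0,0,0],"fingers": 0},
    {"dp": [-0.127,-0.573,0.7],"angular": [0,0,0],"fingers": 0.3},
    {"dp": [-0.127,-0.573,0.71],"angular": [0,0,0],"fingers": 0.6},
    {"dp": [-0.127,-0.573,0.71],"angular": [0,0,0],"fingers": 1}
  ],
  "newtons": 50
}}

```text
time: 33.55
tool_pos: [431.9, 321.1, 37.6]
tcp_rot: [-180.0, -0.1, 23.5]
ft_force: [0.7, 0.7, 1.3]
finger_gap: 32.3
grip_force: 0.0
```

Emit:
{"method": "step_arm", "body": {
  "targets": [
    {"dp": [0,0,0],"angular": [0,0,0],"fingers": 1},
    {"dp": [0,0,0],"angular": [0,0,0],"fingers": 1},
    {"dp": [0,0,0],"angular": [0,0,0],"fingers": 1},
    {"dp": [0,0,-0.15],"angular": [0,0,0],"fingers": 1},
    {"dp": [0,0,-0.35],"angular": [0,0,0],"fingers": 1},
    {"dp": [0,0,-0.45],"angular": [0,0,0],"fingers": 1},
    {"dp": [0,0,-0.45],"angular": [0,0,0],"fingers": 1},
    {"dp": [0,0,-0.45],"angular": [0,0,0],"fingers": 1}
  ]
}}

```text
time: 34.55
tool_pos: [430.5, 320.4, 125.4]
tcp_rot: [180.0, 0.1, 23.6]
ft_force: [-0.4, 0.4, -2.4]
finger_gap: 14.7
grip_force: 49.1
```

```bash
python3 held.py foot -37 pics/held8.png;  python3 plan.py "431,321.2,127,23.6" "445,170,127,23.6"  "450,-10,127,23.6" "450,-127.5,127,23.6"
```

```text
34.55 [430.52 320.36 125.38] [1.7998e+02 1.0000e-01 2.3560e+01] 14.698854858264504 49.08457338809967
[430.38 321.06   0.     0.78] tool x,y off 0.15534132882029147 -0.696833896967773 yaw off -23.55645104887937 [321.5, 232.3] [323.58061738 246.62410777]
(445, 170, 127, 23.6) [-0.2385  0.7208 -0.     -0.    ]
(450, -10, 127, 23.6) [-0.5759  1.5555 -0.     -0.    ]
(450, -127.5, 127, 23.6) [-0.8111  2.0939 -0.     -0.    ]
```

View pics/held8.png

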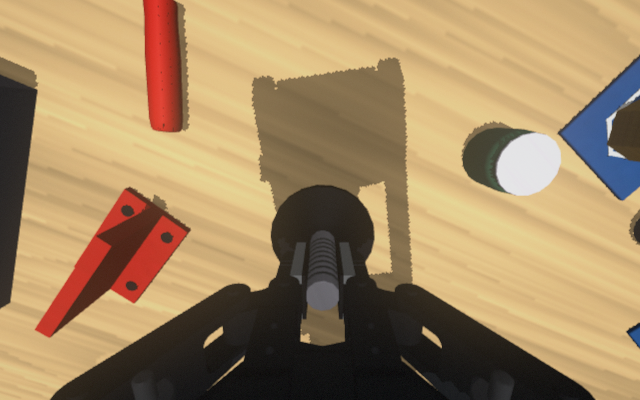

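The foot is held upright by its stem (322,245). I carry it to its tile.

Emit:
{"method": "step_arm", "body": {
  "targets": [
    {"dp": [-0.08,0.2,0],"angular": [0,0,0],"fingers": 1},
    {"dp": [-0.16,0.42,0],"angular": [0,0,0],"fingers": 1},
    {"dp": [-0.24,0.64,0],"angular": [0,0,0],"fingers": 1},
    {"dp": [-0.32,0.82,0],"angular": [0,0,0],"fingers": 1},
    {"dp": [-0.36,0.93,0],"angular": [0,0,0],"fingers": 1},
    {"dp": [-0.36,0.93,0],"angular": [0,0,0],"fingers": 1},
    {"dp": [-0.36,0.93,0],"angular": [0,0,0],"fingers": 1},
    {"dp": [-0.36,0.93,0],"angular": [0,0,0],"fingers": 1}
  ]
}}

```text
time: 35.65
tool_pos: [439.3, 122.3, 126.3]
tcp_rot: [-180.0, 0.0, 23.6]
ft_force: [-0.3, -0.8, -2.5]
finger_gap: 14.6
grip_force: 49.4
```

Emit:
{"method": "step_arm", "body": {
  "targets": [
    {"dp": [-0.08,0.2,0],"angular": [0,0,0],"fingers": 1},
    {"dp": [-0.16,0.42,0],"angular": [0,0,0],"fingers": 1},
    {"dp": [-0.24,0.64,0],"angular": [0,0,0],"fingers": 1},
    {"dp": [-0.32,0.82,0],"angular": [0,0,0],"fingers": 1},
    {"dp": [-0.36,0.93,0],"angular": [0,0,0],"fingers": 1},
    {"dp": [-0.36,0.93,0],"angular": [0,0,0],"fingers": 1},
    {"dp": [-0.36,0.93,0],"angular": [0,0,0],"fingers": 1},
    {"dp": [-0.36,0.93,0],"angular": [0,0,0],"fingers": 1}
  ]
}}

```text
time: 36.65
tool_pos: [447.9, -76.6, 126.6]
tcp_rot: [-180.0, 0.0, 23.6]
ft_force: [0.4, -0.3, -2.6]
finger_gap: 14.5
grip_force: 49.6
```

```bash
python3 -c "
from h import *
snapshot('wrist');snapshot('wrist');snapshot('wrist')"; python3 held.py foot -37.5 pics/held9.png; python3 m2.py pics/w15.png foot_t
```

```text
36.8 [447.96 -76.99 126.69] [-179.99   -0.     23.63] 14.476170657294766 49.61472451686859
[447.46 -76.27   0.     0.8 ] tool x,y off -0.17429931643252067 -0.8581775731972827 yaw off -23.63011778069358 [326.0, 230.3] [323.56962412 246.30628025]
36.9 [447.95948137 -77.30474388 126.72178929] [ 1.79998423e+02 -3.54525667e-03  2.36015298e+01]
foot tile [370. 223.] [(0.76, array([368.3, 215.4]), array([ 450.9, -124.8]))] [ 450.38 -127.43   68.57    0.58]
```

```bash
python3 plan.py "447.96,-77.4,126.7,23.6" "450.2,-128,60,23.6" "450.2,-128,42,23.6"
```

```text
(450.2, -128, 60, 23.6) [-0.091   0.2363  0.3335 -0.    ]
(450.2, -128, 42, 23.6) [-0.091   0.2363  0.4235 -0.    ]
```

Emit:
{"method": "step_arm", "body": {
  "targets": [
    {"dp": [-0.05,0.12,0],"angular": [0,0,0],"fingers": 1},
    {"dp": [-0.091,0.236,0.05],"angular": [0,0,0],"fingers": 1},
    {"dp": [-0.091,0.236,0.2],"angular": [0,0,0],"fingers": 1},
    {"dp": [-0.091,0.236,0.3],"angular": [0,0,0],"fingers": 1},
    {"dp": [-0.091,0.236,0.36],"angular": [0,0,0],"fingers": 1},
    {"dp": [-0.091,0.236,0.4],"angular": [0,0,0],"fingers": 1},
    {"dp": [-0.091,0.236,0.415],"angular": [0,0,0],"fingers": 1},
    {"dp": [-0.091,0.236,0.423],"angular": [0,0,0],"fingers": 1}
  ]
}}

```text
time: 38.0
tool_pos: [450.4, -128.4, 43.4]
tcp_rot: [180.0, 0.0, 23.6]
ft_force: [-10.8, 3.4, 18.9]
finger_gap: 14.7
grip_force: 51.9
```

```bash
python3 -c "
from h import *
for i in range(4): im=snapshot('wrist')
cv2.imwrite('pics/f1.png',im)
s=sense();print(s['time'],s['tool_pos'],s['tcp_rot'],s['ft_force'])"
```

```text
38.2 [ 450.70372861 -128.46479796   43.3982949 ] [ 1.79949615e+02 -4.31945432e-02  2.35703287e+01] [-4.05588148  0.79516143  7.29871456]
```

View pics/f1.png

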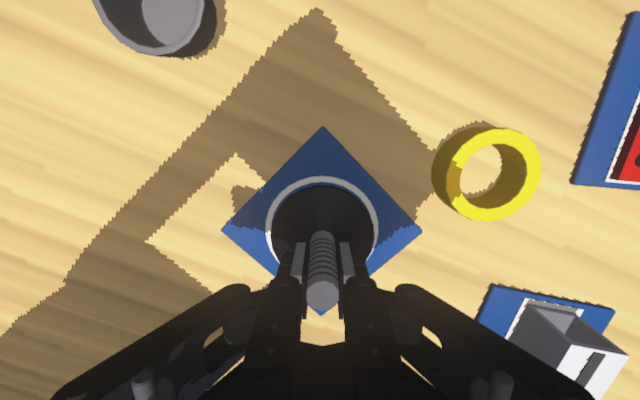

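The foot stands inside its circle, concentric. I release it and lift.

Emit:
{"method": "step_arm", "body": {
  "targets": [
    {"dp": [0,0,0],"angular": [0,0,0],"fingers": 0.7},
    {"dp": [0,0,0],"angular": [0,0,0],"fingers": 0.5},
    {"dp": [0,0,0],"angular": [0,0,0],"fingers": 0.3},
    {"dp": [0,0,0],"angular": [0,0,0],"fingers": 0.2},
    {"dp": [0,0,-0.15],"angular": [0,0,0],"fingers": 0.1},
    {"dp": [0,0,-0.35],"angular": [0,0,0],"fingers": 0},
    {"dp": [0,0,-0.55],"angular": [0,0,0],"fingers": 0},
    {"dp": [0,0,-0.7],"angular": [0,0,0],"fingers": 0}
  ]
}}

```text
time: 39.2
tool_pos: [450.5, -128.5, 184.1]
tcp_rot: [179.9, -0.1, 23.6]
ft_force: [0.7, -0.4, 0.1]
finger_gap: 85.7
grip_force: 0.0
```

```bash
python3 rel.py foot 450.5 -128 pics/r5.png; python3 rel.py tube 422 -319 pics/r6.png;  python3 rel.py bracket 610 -296 pics/r7.png
```

```text
39.3 [ 452.37 -129.18  186.38] [179.71  -0.28  23.56]
foot [ 449.71 -128.61    0.      0.97] tile [ 450.64 -126.97   67.99] 0.896 diff [-0.93 -1.64]
39.45 [ 449.73 -128.13  181.28] [-1.7996e+02  4.0000e-02  2.3560e+01]
tube [ 421.59 -318.76   11.44    0.63] tile [ 422.96 -321.67   12.81] 0.409 diff [-1.37  2.91]
39.6 [ 449.22 -127.91  180.52] [-1.7989e+02  1.1000e-01  2.3560e+01]
bracket [ 608.34 -295.97   18.36    0.98] tile [ 611.23 -299.36   18.79] 0.921 diff [-2.89  3.39]
```

View pics/r7.png

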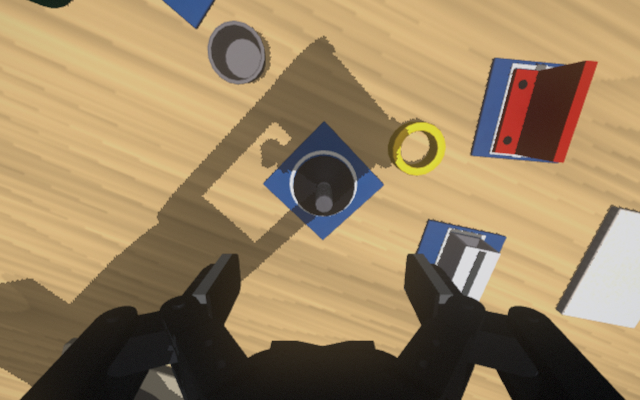

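All four parts stand upright inside their outlines: foot (323,187), bracket (533,110), tube (465,265), and the nut checked earlier. The tape and tin are where they were, and the gripper is open and clear.

```bash
python3 -c "
from bench import *
print(hand_in())"
```

```text
the job is handed in; nothing more can be done
None
```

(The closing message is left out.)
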